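# Seat a four-footed casting on a stepped plate and test it for rocking

## Robot

A 6-joint arm with a two-finger parallel gripper is mounted at the origin on a cart in front of the work surface, level with it; the furniture and walls round the work are solid. World frame = base frame: x ahead of the robot, y to its left, z up, the work surface at z = 0. Lengths are in m, angles in rad, forces in N, time in s.
With the tool pointing down it reaches from about 0.3 to 0.85 m from the base axis. Payload 4.2 kg.
Tool frame: the origin (TCP) lies at the centre of the arm's flange, where the gripper is bolted on; the fingertips stand 191 mm ahead of it and the grasp point (between the pads) lies 172 mm ahead of it; z points along the fingers, y is the line along which they close (so a half turn about z gives the same grasp; the last joint's range is limited). The gripper opens to 91 mm and grips with 3 to 60 N. Pads are 32 mm wide; open, the fingers measure 118 mm over their backs; the gripper's body (76 mm by 178 mm) begins 60 mm behind the grasp point.
Start: joints at [-1.204, 0.32, 1.565, -0, 1.257, -0.02], TCP at [0.217, -0.533, 0.405] pointing down, gripper open.
Joint ranges: [-3.11, 3.11], [-0.84, 2.01], [0.21, 2.61], [-1.34, 4.49], [0.05, 2.63], [-2.56, 2.56]. Speed limits (rad/s): [2.57, 2.57, 3.14, 3.14, 3.14, 3.14].

## Interface

Orientations are given as a 3x3 rotation matrix whose columns are the frame's x, y, z axes.
In Python, from station import manip gives the robot as it stands. The module is installed in compiled form; this text tells all that it offers.
- The arm moves only by the tool carry_out, never from a script. Its argument "targets" is text: rows parted by semicolons, each of 5 numbers parted by spaces: the shift along the world's x, y, z in mm, then the turn about the world's z in rad, then the opening in per cent of the stroke, from 0 (shut) to 100 (fully open). In form: x y z roll grip; .... A call has 1 to 12 rows; each row shifts and turns the commanded pose from where the row before left it; what a row does not reach is not made up. A row lasts 1/8 s, in which the tool goes at most 62.5 mm and 10.7 degrees, less where a joint would pass 70% of its speed; a pose out of reach is approached as far as the arm can. A call with a gripper value outside its range is refused whole. The fingers move at their own pace and stop on an object; "force" is the grip in N (left out, the last holds). Time passes only in rows, so rows that do not move let the fingers close. It gives the time, the measured TCP pose, the force, the opening and the grip force at its end, in the units of the state.
- manip.sense(): the state, without advancing time (a new reading comes with each control period).
- manip.capture(name): name is "scene" or "side" or "wrist"; returns (picture, depth): 384x512x3 uint8, red, green, blue; 384x512 float32, m along the optical axis (not along the pixel's ray), 0 where there is no reading.
- manip.calibration(name): a dict with "fx", "fy", "cx", "cy" (pixels), "view" (4x4, takes a point from world to camera coordinates); the wrist camera has in their place "mount" (4x4, takes a point from camera to tool coordinates, whose origin is the TCP and whose axes are the flange's). Camera axes: x right, y down, z forward; pixel columns grow to the right and rows downward; lengths in m; the calibration is good to about 2 mm. A picture is of the moment at which its call begins: read the wrist's pose just before it. calibration takes no time and is no camera call.
- manip.hand_in(): hands the job in; it is judged then, once.
Trained networks look in the newest picture that a camera, given by its name, has taken for a name from the list of things; names that differ only in an ending like _2 or _b are one class to them, and where a whole thing is asked for, a point or a joint stands for the part that bears it (a point fixed in the world has none). Each returns a list of dicts, best first, with "p" (0 to 1); they miss things now and then, are a little off and sometimes report something else, mostly with a low value. They report only what shows in the picture. A call takes as long as a camera call. They do not tell look-alikes from the thing itself.
- manip.look_for(query, camera): "position" ([x, y, z] in m, in world coordinates, good to about 4 mm: the middle of the surface that is visible of it).
The state is a dict: "clock": time; "joints": joint angles; "joint_vel": joint speeds; "joint_torque": joint torques, N m; "eef_pos": TCP position; "orientation": TCP orientation; "force": force on the tool from outside, world axes, zero at the start; "moment": the same for the moment, N m; "gripper_width": finger opening in m; "grasp_force": force on a finger pad.
Only numpy, scipy, OpenCV 4.12 (cv2) and the standard library are available. Lean on these libraries where they do the work, as an engineer would, in place of code of your own. Each camera call takes 0.05 s, during which the arm holds its last target. There are 200 camera calls.

## Task

Stand the brass weight that is on the stepped steel plate upright in the low tray. Then set the aluminium casting on the plate without dropping it, square with the plate, with its short foot fully on the raised pad and its three long feet on the plate, and let go of it. Then check that it does not rock: press down with the fingers on the boss above the short foot, then on the boss at the opposite corner; leave the casting seated and the other things on the bench where they stand.

Things in the scene. Friction and masses are not known exactly. Their poses are not given: they have to be found in the camera images.
- plate: The stepped steel plate, fixed to the bench: 150 x 120 x 10 mm (x, y, z) with one raised square pad, 30 x 30 mm and 12 mm higher, in its +x +y corner. Origin: centre of its underside; z up. Plate top at z = 10 mm, pad top at z = 22 mm.
- pad_top (a point): Centre of the top of the raised pad, at (42, 30, 22) mm in the plate's frame.
- plate_opposite (a point): The point on the plate's top diagonally opposite the pad, at (-42, -30, 10) mm in the plate's frame.
- casting: Aluminium casting, 0.42 kg or so, loose, starts upright on the bench: U-shaped deck 110 x 80 x 10 mm (z 24 to 34), solid back at -y (y -40 to 0), two 26 mm wide arms to +y, four round feet, 14 mm across, at (+-42, +-30) mm, 24 mm long; the one at (+42, +30), under an arm's tip, is 12 mm shorter. Origin: midway between the feet, level with the long feet's ends; z up. Mass centre near (1, -8).
- web_mid (a point): Grip point of the casting: the upright web that stands on the deck, 12 mm thick (casting's y), 52 mm long (casting's x), z 34 to 82 mm in the casting's frame; this point is at (4, -14, 60) mm. Its axes are the casting's. Grip across the 12 mm.
- web: The upright web itself (part of the casting); origin at the middle of its foot on the deck.
- short_foot (a point): Lower end of the short foot, at (42, 30, 12) mm in the casting's frame.
- opposite_foot (a point): Lower end of the long foot diagonally opposite the short one, at (-42, -30, 0) mm in the casting's frame.
- boss_short: Round boss, 22 mm across and 8 mm high, on the deck right above the short foot (part of the casting). Origin: its foot, at (42, 30, 34) mm in the casting's frame.
- boss_short_top (a point): Centre of the top of that boss, at (42, 30, 42) mm in the casting's frame: the place to press. About 5 N for half a second is plenty.
- boss_opposite: The other such boss, above the long foot diagonally opposite. Origin: its foot, at (-42, -30, 34) mm in the casting's frame.
- boss_opposite_top (a point): Centre of the top of that boss, at (-42, -30, 42) mm in the casting's frame.
- tray: Low grey tray, fixed, 130 x 130 mm, walls 4 mm thick and rim 10 mm high, inner floor about 5 mm above the bench. Origin: centre of its underside.
- weight_mid (a point): Centre (half-way up) of the brass weight, loose, 0.1 kg: 41 mm tall, 26 mm across (grips 26 mm wide at any height). It starts upright on the plate.
- amber_bottle_mid (a point): Bystander, loose: brown glass screw-cap bottle, 62 mm across, 111 mm tall. Centre, half-way up.
- flask_mid (a point): Bystander, loose: conical flask, 65 mm across, 110 mm tall. Centre, half-way up.
- jar_mid (a point): Bystander, loose: white jar with a cap, 56 mm across, 68 mm tall. Centre, half-way up.
- beaker_mid (a point): Bystander, loose: glass beaker, 56 mm across, 70 mm tall. Centre, half-way up.
- dropper_bottle_mid (a point): Bystander, loose: small brown bottle, 33 mm across, 64 mm tall. Centre, half-way up.
- vial_mid (a point): Bystander, loose: small glass vial with a pale cap, 24 mm across, 52 mm tall. Centre, half-way up.
- crucible_mid (a point): Bystander, loose: white crucible, 42 mm across, 35 mm tall. Centre, half-way up.
- weight: The same brass weight; origin at the centre of its underside.
Mind the look-alikes: they are no part of the job. Leave any green or turquoise look-alike of the weight alone.

How it is judged:
By the outcome, as a careful person would: the job done as asked, in the order asked, and still so for the second after the job is handed in, with the robot touching nothing.
It also fails if it takes over 72 s, if anything falls off the work surface, if the arm or the gripper's body presses on something with over 40 N, if the wrist force passes 120 N, or if a joint passes its speed limit or range.

## Working session

There is one attempt and no reset: what is moved stays moved. The work goes in short steps, Python scripts to look and compute and a tool call to move; the robot and the scene stay as the last step left them, time stands still between calls to the robot, and variables do not carry over. Pictures are saved under pics/ and viewed, at most 10 in all, crops included, and the job is handed in when it is done.

Besides the shell and the picture viewer there is one more tool, called as name(argument=value, ...), one argument or row to a line, values as JSON. carry_out: Moves the arm, as the interface text tells. Its arguments: {"type":"object","properties":{"targets":{"type":"string"},"force":{"type":"number"}},"required":["targets"]}

```bash
mkdir -p pics; cat > h.py <<'E'
import numpy as np, cv2
from station import manip
def cloud(name):
    s=manip.sense(); im,d=manip.capture(name); c=manip.calibration(name)
    if 'view' in c: T=np.linalg.inv(np.array(c['view']))
    else:
        W=np.eye(4); W[:3,:3]=s['orientation']; W[:3,3]=s['eef_pos']; T=W@np.array(c['mount'])
    v,u=np.mgrid[:384,:512]
    P=np.stack([(u-c['cx'])/c['fx']*d,(v-c['cy'])/c['fy']*d,d],-1)@T[:3,:3].T+T[:3,3]
    P[d==0]=np.nan
    return im,P
E
python3 - <<'E'
from h import *
for n in ['scene','side']:
    im,P=cloud(n); cv2.imwrite(f'pics/{n}0.png',im[:,:,::-1]); np.save(n+'.npy',P)
    for q in ['plate','casting','web_mid','boss_short_top','boss_opposite_top','tray','weight_mid','pad_top']:
        print(n,q,[(np.round(r['position'],3).tolist(),round(r['p'],2)) for r in manip.look_for(q,n)[:3]])
s=manip.sense();print(s['clock'],np.round(s['orientation'],2).tolist(),s['gripper_width'])
a,b=[cv2.imread(f'pics/{n}0.png') for n in ['scene','side']]
E
```

```text
scene plate [([0.584, 0.029, 0.011], 0.88)]
scene casting [([0.517, -0.262, 0.03], 0.74)]
scene web_mid [([0.52, -0.26, 0.035], 0.95)]
scene boss_short_top [([0.518, -0.27, 0.063], 0.21)]
scene boss_opposite_top []
scene tray [([0.483, 0.235, 0.002], 0.69)]
scene weight_mid [([0.443, -0.031, 0.02], 0.43)]
scene pad_top [([0.585, 0.03, 0.01], 0.81), ([0.757, 0.023, 0.025], 0.7), ([0.52, -0.264, 0.03], 0.4)]
side plate []
side casting [([0.525, -0.293, 0.034], 0.86)]
side web_mid [([0.523, -0.294, 0.035], 0.65)]
side boss_short_top [([0.58, -0.3, 0.042], 0.56)]
side boss_opposite_top [([0.484, -0.257, 0.044], 0.5)]
side tray [([0.484, -0.258, 0.044], 0.65), ([0.423, 0.22, 0.007], 0.6)]
side weight_mid []
side pad_top []
0.9 [[0.93, 0.38, 0.0], [0.38, -0.93, -0.0], [-0.0, 0.0, -1.0]] 0.09132432083782961
```

View pics/scene0.png

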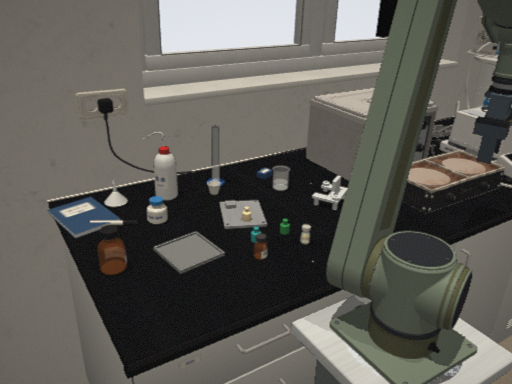

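View pics/side0.png

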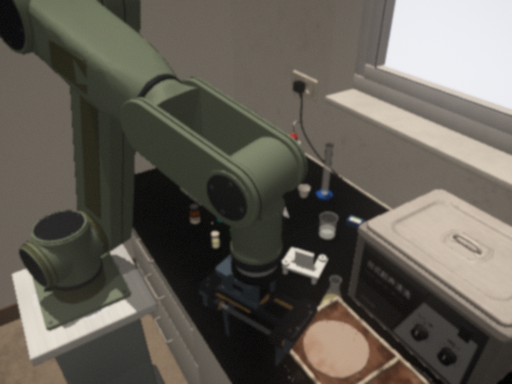

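The scene view shows the weight on the plate at about (247,214), with the pad near (231,205). The tray is at (190,251) and the casting at (330,193). In the side view the casting is at (304,263). Next I'll fit the plate and tray from depth.

```bash
python3 - <<'E'
from h import *
P=np.load('scene.npy')
def sel(P,c,r,z0,z1):
    m=(np.hypot(P[...,0]-c[0],P[...,1]-c[1])<r)&(P[...,2]>z0)&(P[...,2]<z1); return P[m]
def rect(Q):
    r=cv2.minAreaRect((Q[:,:2]*1000).astype(np.float32)); return np.round(r[0]),np.round(r[1]),round(r[2],1),len(Q)
c=(.584,.029)
Q=sel(P,c,.11,-.02,.08); print(np.histogram(Q[:,2],bins=np.arange(-.01,.07,.004)))
print('plate',rect(sel(P,c,.11,.006,.03)))
print('pad',np.round(sel(P,c,.11,.018,.026).mean(0),3), 'padrect',rect(sel(P,c,.11,.018,.026)))
w=sel(P,c,.11,.03,.06);print('weight',w.mean(0).round(3),rect(w),w[:,2].max())
print('tray',rect(sel(P,(.483,.235),.105,.0035,.015)))
for n in ['scene','side']:
    P=np.load(n+'.npy');c=(.525,-.275)
    for a,b in [(.028,.037),(.039,.045),(.05,.09)]:
        Q=sel(P,c,.09,a,b);print(n,a,len(Q),Q.mean(0).round(3),rect(Q))
big=cv2.imread('pics/scene0.png')[165:275,140:370]; a=cv2.resize(big,None,fx=3.4,fy=3.4,interpolation=cv2.INTER_CUBIC)[:, :]
b=cv2.resize(cv2.imread('pics/side0.png')[230:300,260:350],None,fx=3,fy=3,interpolation=cv2.INTER_CUBIC)
o=np.zeros((a.shape[0]+b.shape[0],a.shape[1],3),np.uint8);o[:a.shape[0]]=a;o[a.shape[0]:,:b.shape[1]]=b
cv2.imwrite('pics/crop0.png',o);print(o.shape)
E
```

```text
(array([  0, 181, 852,  87, 603, 244,  23,  48,  26,  14,  11,  24,   4,
         8,  10,   1,   0,   0,   0]), array([-0.01 , -0.006, -0.002,  0.002,  0.006,  0.01 ,  0.014,  0.018,
        0.022,  0.026,  0.03 ,  0.034,  0.038,  0.042,  0.046,  0.05 ,
        0.054,  0.058,  0.062,  0.066]))
plate (array([590.,  15.]), array([120., 155.]), 67.1, 958)
pad [0.609 0.029 0.021] padrect (array([594.,  31.]), array([ 34., 126.]), 84.6, 74)
weight [0.542 0.03  0.039] (array([545.,  27.]), array([21., 26.]), 33.3, 58) 0.051991409181888604
tray (array([488., 236.]), array([136., 133.]), 8.5, 862)
scene 0.028 251 [ 0.522 -0.263  0.033] (array([ 533., -271.]), array([ 81., 114.]), 31.2, 251)
scene 0.039 57 [ 0.524 -0.27   0.041] (array([ 529., -284.]), array([ 43., 127.]), 67.0, 57)
scene 0.05 91 [ 0.517 -0.276  0.069] (array([ 522., -281.]), array([13., 53.]), 28.2, 91)
side 0.028 463 [ 0.525 -0.286  0.033] (array([ 533., -275.]), array([ 84., 111.]), 30.0, 463)
side 0.039 117 [ 0.53  -0.281  0.042] (array([ 529., -286.]), array([ 46., 123.]), 66.1, 117)
side 0.05 220 [ 0.522 -0.289  0.069] (array([ 523., -286.]), array([15., 51.]), 30.8, 220)
(584, 782, 3)
```

View pics/crop0.png

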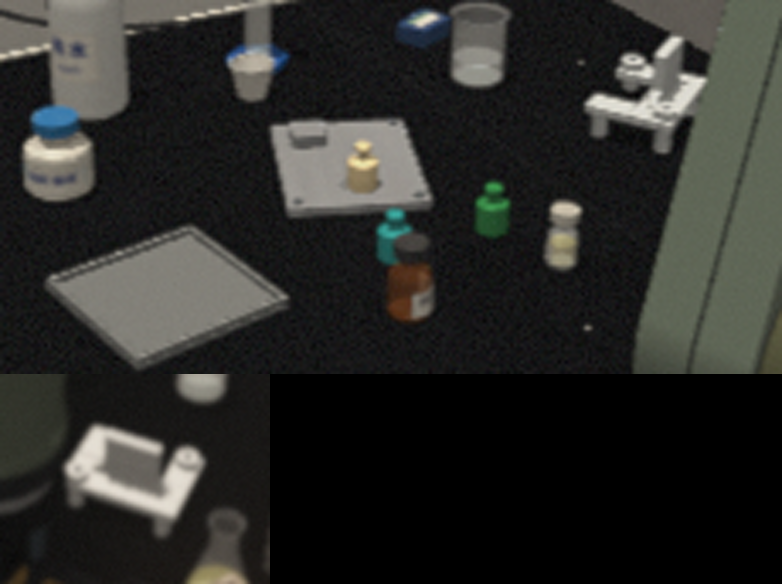

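The crop shows the pad in the plate's far-left corner. The casting's yaw is about -60.5° and the plate's about -23°. I'll move above the weight and take one close look.

carry_out(
  targets="28 47 -3 -0.0625 70;28 47 -3 -0.0625 70;28 47 -3 -0.0625 70;28 47 -3 -0.0625 70;28 47 -3 -0.0625 70;28 47 -3 -0.0625 70;28 47 -3 -0.0625 70;28 47 -3 -0.0625 70;28 47 -3 -0.0625 70;28 47 -3 -0.0625 70;28 47 -3 -0.0625 70;20 43 -3 -0.0625 70",
)

```text
clock: 2.4
eef_pos: [0.5459, 0.0293, 0.3687]
orientation: [[0.934, -0.357, 0.001], [-0.357, -0.934, -0.0], [0.001, -0.0, -1.0]]
force: [1.1, -0.6, -0.9]
gripper_width: 0.064
grasp_force: 0.0
```

```bash
python3 - <<'E'
from h import *
im,P=cloud('wrist'); cv2.imwrite('pics/w1.png',im[:,:,::-1]); np.save('w1.npy',P)
s=manip.sense(); print(s['clock'],np.round(s['eef_pos'],4),np.round(s['orientation'],3).tolist(),np.round(s['joints'],2))
def rect(m):
    Q=P[m]; r=cv2.minAreaRect((Q[:,:2]*1000).astype(np.float32)); return np.round(r[0],1),np.round(r[1],1),round(r[2],1),len(Q)
near=(np.abs(P[...,0]-.59)<.13)&(np.abs(P[...,1]-.015)<.13)
z=P[...,2]
print(np.histogram(z[near],bins=np.arange(-.006,.066,.004)))
print('plate',rect(near&(z>.006)&(z<.013)))
pad=near&(z>.018)&(z<.026); print('pad',rect(pad))
w=near&(z>.028)&(z<.06)&(np.hypot(P[...,0]-.545,P[...,1]-.027)<.03); print('weight',rect(w),np.median(P[w],0))
for q in ['weight_mid','pad_top','plate']: print(q,[(np.round(r['position'],3).tolist(),round(r['p'],2)) for r in manip.look_for(q,'wrist')[:3]])
E
```

```text
2.45 [0.5476 0.0332 0.3682] [[0.935, -0.356, 0.003], [-0.356, -0.935, 0.004], [0.001, -0.005, -1.0]] [0.04 0.3  1.68 0.   1.15 1.97]
(array([   14, 33390,  1147,  3212, 10300,    24,   226,   677,    11,
          27,   265,    26,     1,    47,   109,     0,     0]), array([-0.006, -0.002,  0.002,  0.006,  0.01 ,  0.014,  0.018,  0.022,
        0.026,  0.03 ,  0.034,  0.038,  0.042,  0.046,  0.05 ,  0.054,
        0.058,  0.062]))
plate (array([591.9,  15. ]), array([120.5, 150.5]), 67.4, 13496)
pad (array([605.4,  29.1]), array([ 36.8, 109.6]), 85.9, 903)
weight (array([547.7,  27.6]), array([25.6, 25.3]), 58.4, 481) [0.54986233 0.02667285 0.03725424]
weight_mid [([0.552, 0.026, 0.034], 0.66), ([0.532, 0.177, 0.001], 0.52), ([0.449, 0.055, 0.042], 0.47)]
pad_top [([0.548, 0.026, 0.035], 0.7)]
plate [([0.598, 0.013, 0.007], 0.87)]
```

View pics/w1.png

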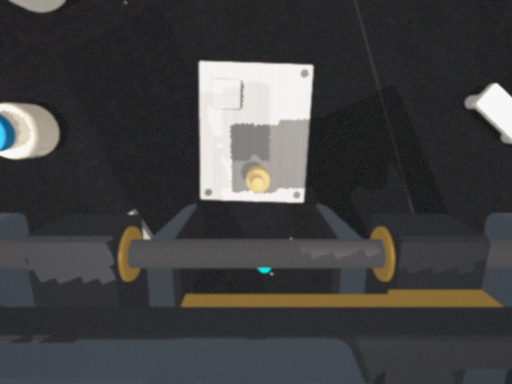

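The wrist view shows the plate with its pad at (227,94) and the weight at (258,180). The plate centre is (592,15) mm with yaw -22.6°, and the weight is at (548,27.5). I'll lower onto the weight and grip it.

carry_out(
  targets="1 0 -40 0 70;1 0 -40 0 70;1 0 -40 0 70;0 0 -25 0 70;0 0 -17 0 70;0 0 0 0 70;0 0 0 0 70",
)

```text
clock: 3.48
eef_pos: [0.5481, 0.0267, 0.2077]
orientation: [[0.934, -0.356, 0.001], [-0.356, -0.934, -0.0], [0.001, -0.0, -1.0]]
force: [1.1, 0.4, 0.4]
gripper_width: 0.0639
grasp_force: 0.0
```

carry_out(
  targets="0 0 0 0 10;0 0 0 0 10;0 0 0 0 10;0 0 0 0 10;0 0 40 0 10;0 0 40 0 10;-10 35 0 0 10;-10 35 0 0 10;-10 35 0 0 10;-10 35 0 0 10;-10 35 0 0 10;-10 34 0 0 10",
  force=15,
)

```text
clock: 4.97
eef_pos: [0.4873, 0.2376, 0.2865]
orientation: [[0.935, -0.355, -0.0], [-0.355, -0.935, -0.0], [-0.0, 0.0, -1.0]]
force: [0.4, 0.9, -0.9]
gripper_width: 0.0255
grasp_force: 15.0
```

```bash
python3 - <<'E'
from h import *
im,P=cloud('scene'); z=P[...,2]
w=(z>.02)&(z<.14)&(np.hypot(P[...,0]-.59,P[...,1]-.015)<.09)
print('on plate',P[w].shape, np.median(P[w],0))
t=(z>.003)&(z<.015)&(np.hypot(P[...,0]-.488,P[...,1]-.236)<.1)
r=cv2.minAreaRect((P[t][:,:2]*1000).astype(np.float32));print(r)
cv2.imwrite('pics/s2.png',cv2.resize(im[160:290,130:330,::-1],None,fx=3,fy=3))
E
```

```text
on plate (40, 3) [0.63716148 0.02679537 0.02154   ]
((485.6755676269531, 239.42578125), (133.8868865966797, 150.66128540039062), 8.122522354125977)
```

View pics/s2.png

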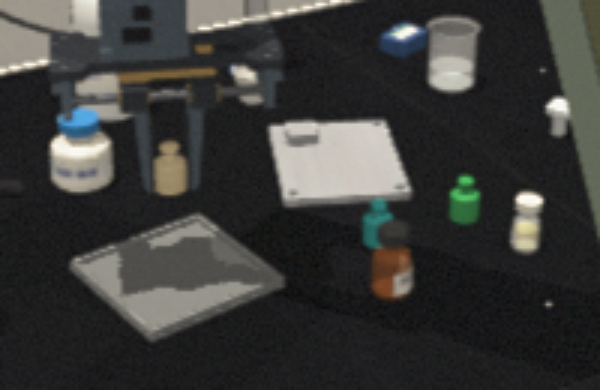

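The weight is held at (170,170), and the plate is empty apart from its pad. Before lowering, I'll check that the jar clears the fingers.

```bash
python3 - <<'E'
from h import *
P=np.load('scene.npy');z=P[...,2]
m=(z>.02)&(z<.2)&(P[...,0]>.35)&(P[...,0]<.66)&(P[...,1]>-.12)&(P[...,1]<.42)
n,l,st,c=cv2.connectedComponentsWithStats(m.astype(np.uint8))
for i in range(1,n):
    if st[i,4]>15: print(st[i,:2],np.nanmedian(P[l==i],0).round(3),P[l==i][:,2].max().round(3))
E
```

```text
[225 201] [0.639 0.029 0.022] 0.024
[242 206] [0.54  0.031 0.034] 0.052
[153 209] [0.657 0.245 0.031] 0.043
[280 219] [ 0.444 -0.034  0.027] 0.041
[106 225] [0.492 0.409 0.069] 0.113
[300 224] [ 0.372 -0.048  0.035] 0.054
[251 226] [0.373 0.092 0.039] 0.066
```

carry_out(
  targets="0 0 -30 0 10;0 0 -30 0 10;0 0 -14 0 10;0 0 -7 0 10;0 0 -3 0 10;0 0 0 0 10;0 0 0 0 10",
)

```text
clock: 5.9
eef_pos: [0.4881, 0.2366, 0.2035]
orientation: [[0.935, -0.355, 0.001], [-0.355, -0.935, 0.0], [0.001, -0.001, -1.0]]
force: [-0.1, 0.3, -1.5]
gripper_width: 0.0256
grasp_force: 15.0
```

carry_out(
  targets="0 0 -1 0 10;0 0 -1 0 10;0 0 0 0 10",
)

```text
clock: 6.28
eef_pos: [0.488, 0.2365, 0.2011]
orientation: [[0.935, -0.355, 0.0], [-0.355, -0.935, 0.0], [0.0, -0.0, -1.0]]
force: [-0.5, -0.9, 1.7]
gripper_width: 0.026
grasp_force: 15.0
```

carry_out(
  targets="0 0 0 0 60;0 0 0 0 60;0 0 0 0 60;0 0 20 0 60;0 0 40 0 60;0 0 50 0 60;0 0 49 0 60;3 -48 0 -0.06 60;4 -48 0 -0.06 60;4 -48 0 -0.06 60;4 -48 0 -0.06 60;4 -48 0 -0.06 60",
)

```text
clock: 7.78
eef_pos: [0.5068, -0.005, 0.3598]
orientation: [[0.787, -0.617, 0.0], [-0.617, -0.787, -0.0], [0.0, -0.0, -1.0]]
force: [1.4, 1.1, 0.2]
gripper_width: 0.0548
grasp_force: 0.0
```

carry_out(
  targets="4 -48 0 -0.065 100;4 -48 0 -0.065 100;4 -48 0 -0.065 100;2 -48 0 -0.065 100;2 -48 0 -0.065 100;0 -40 0 -0.068 100;0 0 0 0 100;0 0 0 0 100",
)

```text
clock: 8.78
eef_pos: [0.5227, -0.2831, 0.3595]
orientation: [[0.492, -0.87, -0.001], [-0.87, -0.492, 0.001], [-0.001, 0.0, -1.0]]
force: [0.2, -0.4, 0.5]
gripper_width: 0.0912
grasp_force: 0.0
```

```bash
python3 - <<'E'
from h import *
im,P=cloud('scene'); z=P[...,2]
w=(z>.012)&(z<.14)&(np.hypot(P[...,0]-.488,P[...,1]-.236)<.06)
print('tray weight',w.sum(), np.median(P[w],0),z[w].max(),cv2.minAreaRect((P[w][:,:2]*1000).astype(np.float32)))
im,P=cloud('wrist'); cv2.imwrite('pics/w3.png',im[:,:,::-1]); z=P[...,2]
s=manip.sense(); print(s['clock'],np.round(s['eef_pos'],4),np.round(s['orientation'],3).tolist(),np.round(s['joints'],2))
near=np.hypot(P[...,0]-.53,P[...,1]+.277)<.09
for a,b in [(.027,.037),(.039,.046),(.06,.09),(.078,.09)]:
    Q=P[near&(z>a)&(z<b)]; r=cv2.minAreaRect((Q[:,:2]*1000).astype(np.float32)); print(a,len(Q),np.round(r[0]),np.round(r[1]),round(r[2],1),np.median(Q,0).round(3))
E
```

```text
tray weight 118 [0.48061616 0.23968623 0.02720337] 0.045120781333969795 ((482.26483154296875, 238.32154846191406), (24.754859924316406, 19.50794792175293), 73.06246185302734)
8.875 [ 0.5229 -0.2824  0.3597] [[0.493, -0.87, -0.0], [-0.87, -0.493, 0.001], [-0.001, 0.0, -1.0]] [-0.51  0.38  1.59  0.    1.17  2.11]
0.027 4326 [ 536. -272.] [ 81. 110.] 30.8 [ 0.53  -0.289  0.034]
0.039 788 [ 531. -285.] [ 47. 124.] 66.7 [ 0.545 -0.288  0.042]
0.06 792 [ 526. -284.] [12. 51.] 30.8 [ 0.527 -0.286  0.082]
0.078 756 [ 526. -284.] [12. 51.] 30.8 [ 0.526 -0.285  0.082]
```

View pics/w3.png

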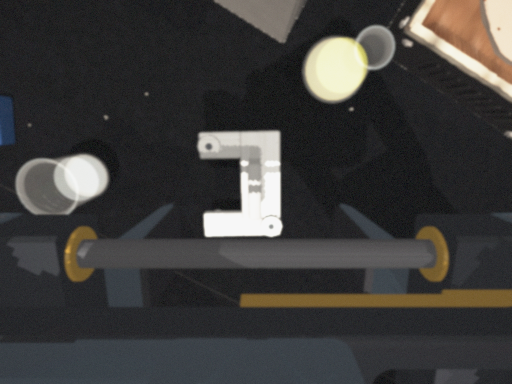

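The weight stands upright in the tray, with its top at 45 mm. In the wrist view the casting's web is at about (255,180). It measures (526,-284) mm with yaw -59.2°. I'll descend and grip it.

carry_out(
  targets="1 0 -30 0.011 60;1 0 -30 0.011 60;1 0 -30 0 60;0 0 -22 0 60;0 0 -16 0 60;0 0 0 0 60;0 0 0 0 60;0 0 0 0 0;0 0 0 0 0;0 0 0 0 0;0 0 0 0 0;0 0 0 0 0",
  force=35,
)

```text
clock: 10.38
eef_pos: [0.5259, -0.2836, 0.2318]
orientation: [[0.511, -0.859, -0.0], [-0.859, -0.511, -0.0], [0.0, 0.0, -1.0]]
force: [-0.2, 0.1, 0.7]
gripper_width: 0.0117
grasp_force: 35.0
```

carry_out(
  targets="0 0 5 0 0;0 0 15 0 0;0 0 25 0 0;0 0 25 0 0;0 0 20 0 0;0 0 10 0 0;0 0 0 0 0;2 10 0 0.02 0;4 20 0 0.05 0;6 25 0 0.06 0;6 27 0 0.06 0;6 27 0 0.06 0",
)

```text
clock: 11.88
eef_pos: [0.55, -0.1722, 0.3311]
orientation: [[0.711, -0.703, -0.001], [-0.703, -0.711, 0.001], [-0.002, 0.0, -1.0]]
force: [0.4, 0.5, -3.2]
gripper_width: 0.0117
grasp_force: 35.0
```

carry_out(
  targets="6 27 0 0.06 0;6 27 0 0.06 0;6 27 0 0.06 0;6 27 0 0.06 0;6 25 0 0.06 0;4 20 0 0.04 0;4 14 0 0.03 0;2 9 0 0.02 0;0 0 0 0 0;0 0 0 0 0",
)

```text
clock: 13.12
eef_pos: [0.5898, 0.0009, 0.3317]
orientation: [[0.923, -0.385, -0.0], [-0.385, -0.923, -0.001], [-0.0, 0.001, -1.0]]
force: [0.0, -0.1, -4.6]
gripper_width: 0.0117
grasp_force: 35.0
```

```bash
python3 - <<'E'
from h import *
im,P=cloud('wrist'); cv2.imwrite('pics/w4.png',im[:,:,::-1]); z=P[...,2]
s=manip.sense(); print(s['clock'],np.round(s['eef_pos'],4),np.round(s['orientation'],3).tolist(),s['force'])
near=np.hypot(P[...,0]-.595,P[...,1]-.01)<.1
def rect(Q):
    r=cv2.minAreaRect((Q[:,:2]*1000).astype(np.float32)); return len(Q),np.round(r[0]),np.round(r[1]),round(r[2],1),np.median(Q,0).round(3)
print(np.histogram(z[near],bins=np.arange(.1,.19,.005)))
for a,b in [(.125,.137),(.139,.146),(.17,.19)]:
    print(a,rect(P[near&(z>a)&(z<b)]))
im,P=cloud('scene'); z=P[...,2]
near=np.hypot(P[...,0]-.595,P[...,1]-.01)<.1
cv2.imwrite('pics/s4.png',cv2.resize(im[140:250,180:330,::-1],None,fx=4,fy=4))
for a,b in [(.129,.137),(.139,.146)]: print(a,rect(P[near&(z>a)&(z<b)]))
E
```

```text
13.175 [0.5898 0.0009 0.3318] [[0.923, -0.385, -0.0], [-0.385, -0.923, -0.0], [-0.0, 0.0, -1.0]] [-0.96358713 -0.1455429  -3.56610612]
(array([   0,    0,    0,    0,    0,    3, 4566,  924, 1314,  177,  117,
        156,  145,  179,  186,  259, 1496]), array([0.1  , 0.105, 0.11 , 0.115, 0.12 , 0.125, 0.13 , 0.135, 0.14 ,
       0.145, 0.15 , 0.155, 0.16 , 0.165, 0.17 , 0.175, 0.18 , 0.185]))
0.125 (5366, array([623.,   3.]), array([81., 42.]), 67.2, array([ 0.626, -0.01 ,  0.134]))
0.139 (1392, array([626.,   8.]), array([70., 22.]), 50.4, array([0.64 , 0.025, 0.142]))
0.17 (2072, array([594.,  -4.]), array([28., 43.]), 82.0, array([ 0.603, -0.002,  0.182]))
0.129 (246, array([588.,  17.]), array([ 81., 113.]), 67.8, array([0.563, 0.022, 0.133]))
0.139 (66, array([590.,  14.]), array([123.,  26.]), 13.4, array([0.563, 0.012, 0.142]))
```

View pics/w4.png

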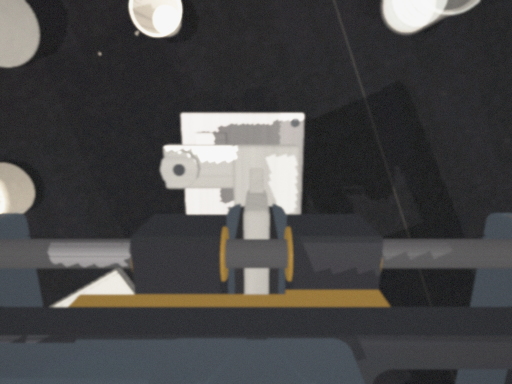

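View pics/s4.png

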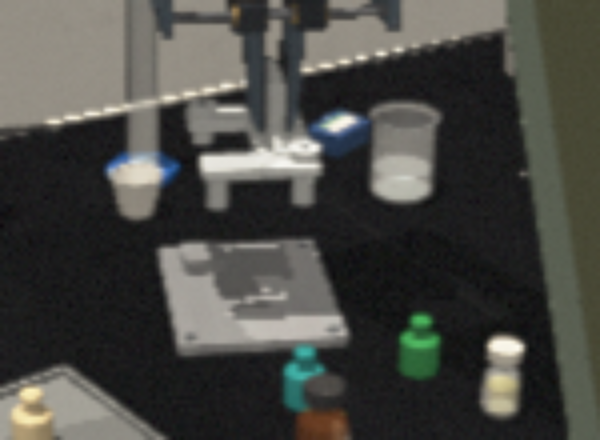

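The casting is held level. Its short boss is over (640,25) mm and the pad is at (642,27), and the yaws agree. I'll lower it.

carry_out(
  targets="0 0 -20 0 0;1 0 -25 0 0;0 0 -20 0 0;0 0 -12 0 0;0 0 -6 0 0;0 0 -3 0 0;0 0 0 0 0;0 0 -1 0 0;0 0 -1 0 0;0 0 0 0 0",
)

```text
clock: 14.48
eef_pos: [0.5909, 0.0015, 0.2438]
orientation: [[0.923, -0.384, 0.0], [-0.384, -0.923, -0.0], [0.0, 0.0, -1.0]]
force: [-0.4, -0.1, -3.1]
gripper_width: 0.0119
grasp_force: 35.0
```

carry_out(
  targets="0 0 -1 0 0;0 0 0 0 0;0 0 -0.5 0 0;0 0 0 0 0",
)

```text
clock: 14.98
eef_pos: [0.5909, 0.0015, 0.2422]
orientation: [[0.923, -0.384, -0.0], [-0.384, -0.923, -0.0], [-0.0, 0.0, -1.0]]
force: [-0.3, 0.3, -3.4]
gripper_width: 0.0119
grasp_force: 35.0
```

carry_out(
  targets="0 0 -0.5 0 0;0 0 0 0 0;0 0 -0.5 0 0;0 0 0 0 0",
)

```text
clock: 15.48
eef_pos: [0.5909, 0.0015, 0.2418]
orientation: [[0.923, -0.384, 0.0], [-0.384, -0.923, -0.0], [0.0, -0.0, -1.0]]
force: [-2.2, 0.2, 3.2]
gripper_width: 0.0115
grasp_force: 35.0
```

carry_out(
  targets="0 0 0 0 15;0 0 0 0 30;0 0 0 0 45;0 0 0 0 45;0 0 0 0 45;0 0 20 0 45;0 0 35 0 45;0 0 43 0 45;-20 -10 0 0 0;-20 -10 0 0 0;-20 0 0 0 0;0 0 0 0 0",
)

```text
clock: 16.98
eef_pos: [0.53, -0.0186, 0.3395]
orientation: [[0.923, -0.384, -0.0], [-0.384, -0.923, -0.0], [-0.0, 0.0, -1.0]]
force: [0.2, 0.3, -0.4]
gripper_width: 0.0041
grasp_force: 0.0
```

```bash
cat > chk.py <<'E'
from h import *
im,P=cloud('wrist'); cv2.imwrite('pics/w5.png',im[:,:,::-1]); z=P[...,2]
s=manip.sense(); print(s['clock'],np.round(s['eef_pos'],4),s['force'].round(1) if hasattr(s['force'],'round') else s['force'])
near=np.hypot(P[...,0]-.595,P[...,1]-.01)<.1
def rect(Q):
    r=cv2.minAreaRect((Q[:,:2]*1000).astype(np.float32)); return len(Q),np.round(r[0]),np.round(r[1]),round(r[2],1),np.median(Q,0).round(4)
for nm,a,b in [('plate',.007,.013),('deck',.039,.047),('web',.085,.1)]:
    m=near&(z>a)&(z<b)
    if m.sum()>5: print(nm,rect(P[m]))
d=P[near&(z>.04)&(z<.047)]; A=np.c_[d[:,:2]-d[:,:2].mean(0),np.ones(len(d))]; print('deck plane',np.linalg.lstsq(A,d[:,2],rcond=None)[0].round(4))
for c in [(.642,.0266),(.5418,.0034)]:
    m=(np.hypot(P[...,0]-c[0],P[...,1]-c[1])<.018)&(z>.049)&(z<.056)
    if m.sum()>5: print('boss',rect(P[m]))
E
python3 chk.py
```

```text
17.025 [ 0.531  -0.0185  0.3396] [0.3 0.5 0.6]
plate (9203, array([592.,  15.]), array([120., 149.]), 67.4, array([0.6028, 0.0149, 0.0106]))
deck (5530, array([592.,  17.]), array([ 81., 110.]), 67.2, array([0.5874, 0.0011, 0.0445]))
web (1151, array([591.,   2.]), array([12., 52.]), 67.4, array([0.5918, 0.0008, 0.0922]))
deck plane [ 0.0014 -0.002   0.0445]
boss (549, array([643.,  28.]), array([21., 21.]), 21.2, array([0.6427, 0.0272, 0.0525]))
boss (434, array([542.,   5.]), array([21., 21.]), 82.5, array([0.5428, 0.0042, 0.0526]))
```

View pics/w5.png

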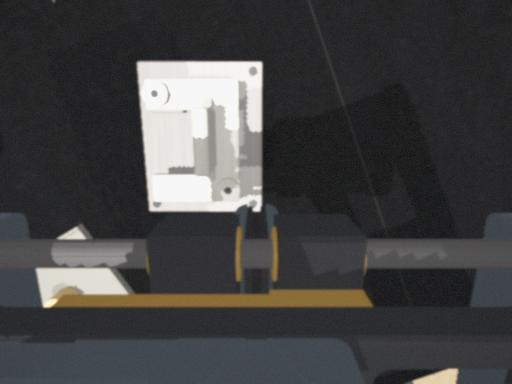

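The casting is seated level and square, within about 2 mm of its place. Bosses are at (157,94) and (228,188) in the picture. Next I'll press the short boss at (643,28) mm.

carry_out(
  targets="28 12 0 0 0;28 12 0 0 0;28 12 0 0 0;28 11 0 0 0;0 0 -20 0 0;0 0 -30 0 0;0 0 -22 0 0;0 0 -12 0 0;0 0 -6 0 0;0 0 -3 0 0;0 0 0 0 0",
)

```text
clock: 18.4
eef_pos: [0.6431, 0.0285, 0.2468]
orientation: [[0.923, -0.384, 0.001], [-0.384, -0.923, -0.0], [0.001, -0.0, -1.0]]
force: [-0.9, 0.3, 0.6]
gripper_width: 0.0005
grasp_force: 0.0
```

carry_out(
  targets="0 0 -1 0 0;0 0 -1 0 0;0 0 -1 0 0;0 0 0 0 0;0 0 0 0 0",
)

```text
clock: 19.02
eef_pos: [0.6429, 0.0285, 0.2433]
orientation: [[0.923, -0.384, 0.0], [-0.384, -0.923, -0.0], [0.0, 0.0, -1.0]]
force: [-0.3, 0.0, -0.9]
gripper_width: 0.0005
grasp_force: 0.0
```

carry_out(
  targets="0 0 -0.5 0 0;0 0 -0.5 0 0;0 0 0 0 0;0 0 0 0 0",
)

```text
clock: 19.52
eef_pos: [0.6429, 0.0285, 0.2431]
orientation: [[0.923, -0.384, 0.0], [-0.384, -0.923, -0.0], [0.0, -0.0, -1.0]]
force: [-2.6, 0.5, 4.9]
gripper_width: -0.0001
grasp_force: 2.6
```

carry_out(
  targets="0 0 -0.2 0 0;0 0 0 0 0;0 0 0 0 0;0 0 0 0 0;0 0 0 0 0;0 0 0 0 0",
)

```text
clock: 20.27
eef_pos: [0.6429, 0.0285, 0.2431]
orientation: [[0.923, -0.384, 0.001], [-0.384, -0.923, -0.0], [0.001, -0.0, -1.0]]
force: [-1.8, -0.4, 6.4]
gripper_width: 0.0003
grasp_force: 3.1
```

carry_out(
  targets="0 0 10 0 0;0 0 40 0 0;0 0 40 0 0;-26 -6 0 0 0;-26 -6 0 0 0;-26 -6 0 0 0;-26 -5 0 0 0;0 0 -20 0 0;0 0 -30 0 0;0 0 -22 0 0;0 0 -10 0 0;0 0 -4 0 0",
)

```text
clock: 21.78
eef_pos: [0.5391, 0.0055, 0.246]
orientation: [[0.923, -0.384, 0.0], [-0.384, -0.923, -0.0], [0.0, 0.0, -1.0]]
force: [-0.4, 0.3, 0.1]
gripper_width: 0.0006
grasp_force: 0.0
```

carry_out(
  targets="0 0 0 0 0;0 0 -1 0 0;0 0 -1 0 0;0 0 -1 0 0;0 0 0 0 0;0 0 0 0 0",
)

```text
clock: 22.52
eef_pos: [0.5389, 0.0055, 0.2431]
orientation: [[0.923, -0.384, -0.0], [-0.384, -0.923, -0.0], [0.0, 0.0, -1.0]]
force: [1.2, -0.3, -0.1]
gripper_width: 0.0006
grasp_force: 0.1
```

carry_out(
  targets="0 0 -0.5 0 0;0 0 -0.4 0 0;0 0 0 0 0;0 0 0 0 0;0 0 0 0 0",
)

```text
clock: 23.15
eef_pos: [0.5389, 0.0055, 0.2431]
orientation: [[0.923, -0.384, 0.0], [-0.384, -0.923, -0.0], [0.0, -0.0, -1.0]]
force: [-1.9, -0.4, 7.2]
gripper_width: 0.0008
grasp_force: 3.4
```

Contact came at the same height on both bosses (0.2431), so the casting doesn't rock. I'll hold the press, then retreat and check.

carry_out(
  targets="0 0 0 0 0;0 0 0 0 0;0 0 0 0 0;0 0 0 0 0;0 0 10 0 0;0 0 40 0 0;0 0 47 0 0;-15 -20 0 0 0;0 0 0 0 0;0 0 0 0 0",
)

```text
clock: 24.4
eef_pos: [0.524, -0.0143, 0.339]
orientation: [[0.923, -0.384, -0.0], [-0.384, -0.923, 0.0], [-0.0, -0.0, -1.0]]
force: [0.4, 0.8, 0.0]
gripper_width: 0.0006
grasp_force: 0.0
```

```bash
python3 chk.py; python3 - <<'E'
from h import *
im,P=cloud('scene'); z=P[...,2]
w=(z>.012)&(z<.14)&(np.hypot(P[...,0]-.488,P[...,1]-.236)<.06)
print('tray weight',w.sum(), np.median(P[w],0),z[w].max())
E
```

```text
24.45 [ 0.5241 -0.0142  0.3388] [-0.4  0.1 -0.4]
plate (9528, array([592.,  15.]), array([120., 149.]), 67.4, array([0.6005, 0.0164, 0.0105]))
deck (5620, array([593.,  16.]), array([ 82., 109.]), 67.5, array([0.5881, 0.001 , 0.0445]))
web (1178, array([591.,   2.]), array([12., 51.]), 67.6, array([0.5915, 0.001 , 0.0922]))
deck plane [ 0.0005 -0.0014  0.0445]
boss (562, array([643.,  27.]), array([21., 20.]), 21.3, array([0.6426, 0.0273, 0.0526]))
boss (436, array([542.,   4.]), array([20., 21.]), 22.3, array([0.5426, 0.0043, 0.0525]))
tray weight 117 [0.47981292 0.23937489 0.02846209] 0.046097017909387694
```

```bash
python3 -c "
from station import manip
print(manip.hand_in())"
```

```text
the job is handed in; nothing more can be done
None
```

The job is handed in at about 24 s: the weight stands upright in the tray, and the casting sits level and square on the plate with its short foot on the pad; it did not rock when pressed on both bosses at about 6–7 N.

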